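# Press-check the sprung steel lap nut

### The job

Check the bayonet spring under the steel lap nut: with the fingertips press lightly down on the top of the steel nut until it sinks about half a centimetre or a little more, keep it down for about a second, then let it spring back up and withdraw at least a hand's breadth away from it. Do not ram the nut hard and do not grip it or pull it upwards. Do not touch or shift the brass nut or its socket, the violet fluorite, the wheel guard, the wooden wedge or the bead jar.

Things in the scene. Friction and masses are not known exactly. Their poses are not given: they have to be found in the camera images.
- steel_socket: Fixed bayonet socket that carries the STEEL nut: round aluminium flange 84 mm across and 8 mm thick, on it a dark steel collar of 64 mm outside diameter whose rim is 32 mm above the ledge. Origin: centre of the flange's underside, on the ledge; z up along the nut's axis. It does not move.
- steel_nut_top (a point): Centre of the flat top of the steel nut (silver-grey knurled head, 42 mm across, with a small 11 mm dark dot at the centre). 50 mm above the ledge when the nut is up, 18 mm above the collar's rim; it goes down with the nut. z up.
- steel_nut (a joint): How far the steel nut is pressed down into its socket, in m: 0 = up at rest, 0.012 = against its lower stop; negative = pulled up (to -0.006). A plain spring of 500 N/m returns it to 0: about 2.5 N holds it 5 mm down, 6 N at the stop.
- brass_socket: The other fixed bayonet socket, the same shape and size, carrying the yellow BRASS nut. Must not be touched. Origin: centre of the flange's underside.
- brass_nut_top (a point): Centre of the flat top of the brass nut, 50 mm above the ledge; same size and spring as the steel one.
- brass_nut (a joint): How far the brass nut is pressed down, in m; to be left at 0.
- fluorite: Loose violet fluorite octahedron, edges 36 mm, lying on a face, 29 mm high. Origin: centre of its underside.
- wheel_guard: Loose aluminium cabbing wheel guard: half-round hood, 166 mm long (along its y, with foot tabs), 45 mm wide (its x), 68 mm high. Origin: centre of its underside.
- wedge: Loose wooden angle wedge, 80 mm long (its y) by 40 mm wide (its x), 46 mm high at its -y end and sloping to nothing at +y. Origin: centre of its underside.
- bead_jar: Loose clear glass jar of coloured beads with an aluminium lid, 60 mm across, 82 mm high. Origin: centre of its underside.
Mind the look-alikes: they are no part of the job. Leave any green look-alike of the steel_socket alone.

How it is judged:
On the way, in this order (a step that is already met when the one before it is completed fails the run):
1. the fingertips press the steel nut more than 3 mm down and keep it down for half a second (value of joint steel_nut above 0.003 m and contact force between the fingers and steel_socket above 0.5 N), for 0.5 s.
2. the steel nut is let go and springs back to within 1.5 mm of its rest height (value of joint steel_nut below 0.0015 m and contact force between the fingers and steel_socket below 0.1 N), for 0.2 s.
At the end, for the whole second after the job is handed in: Both nuts stand up within 1.5 mm of rest, the grasp point is over 80 mm from the steel nut's top, and the fluorite, guard, wedge and jar are at rest within 8 mm of where they started (value of joint steel_nut between -0.0015 and 0.0015 m and value of joint brass_nut between -0.0015 and 0.0015 m and distance between the grasp point and steel_nut_top above 0.08 m and distance of each of fluorite, wheel_guard, wedge, bead_jar from where it was at the start of the episode below 0.008 m and linear speed of each of fluorite, wheel_guard, wedge, bead_jar below 0.02 m/s); the robot touches nothing.
It fails at once if the steel nut or its socket is pressed with more than 20 N (contact force between any of the fingers, the arm and steel_socket above 20 N).
It fails at once if the steel nut is straddled and gripped instead of pressed from above with the fingertips (horizontal distance between the grasp point and steel_nut_top below 0.025 m and z of the grasp point in the frame of steel_nut_top below 0.01 m and contact force between the fingers and steel_socket above 0.5 N).
It fails at once if the steel nut is pulled up by more than 2.5 mm (value of joint steel_nut below -0.0025 m).
It fails at once if the brass nut or its socket is touched (over 0.5 N) (contact force between any of the fingers, the arm and brass_socket above 0.5 N).
It fails at once if the fluorite, guard, wedge or jar is touched (over 0.5 N), or shifted or lifted by more than 8 mm (contact force between any of the fingers, the arm and fluorite above 0.5 N or contact force between any of the fingers, the arm and wheel_guard above 0.5 N or contact force between any of the fingers, the arm and wedge above 0.5 N or contact force between any of the fingers, the arm and bead_jar above 0.5 N or distance of any of fluorite, wheel_guard, wedge, bead_jar from where it was at the start of the episode above 0.008 m).
It also fails if it takes over 32 s, if anything falls off the work surface, if the arm or the gripper's body presses on something with over 40 N, if the wrist force passes 120 N, or if a joint passes its speed limit or range.

### The arm

A 7-joint arm with a two-finger parallel gripper is mounted at the origin on the work surface. World frame = base frame: x ahead of the robot, y to its left, z up, the work surface at z = 0. Lengths are in m, angles in rad, forces in N, time in s.
With the tool pointing down it reaches from about 0.35 to 0.9 m from the base axis. Payload 7.2 kg.
Tool frame: the origin (TCP) lies at the centre of the arm's flange, where the gripper is bolted on; the fingertips stand 182 mm ahead of it and the grasp point (between the pads) lies 163 mm ahead of it; x points along the fingers, y is the direction in which the jaws open and shut, and the axes are right-handed (so a half turn about x gives the same grasp; the last joint's range is limited). The gripper opens to 88 mm and grips with 3 to 60 N. Pads are 20 mm wide; open, the fingers measure 115 mm over their backs; the gripper's body (75 mm by 178 mm) begins 61 mm behind the grasp point.
Start: joints at [1.16, 0.411, -0.013, 1.596, 0.006, 1.134, -0.082], TCP at [0.21, -0.589, 0.405] pointing down, gripper open.
Joint ranges: [-2.95, 2.95], [-0.29, 1.99], [-1.47, 1.44], [0.14, 2.54], [-1.03, 4.17], [0.13, 1.85], [-2.86, 2.86]. Speed limits (rad/s): [2.39, 2.39, 3.01, 3.01, 3.14, 3.14, 3.14].

### API

Orientations are given as [roll, pitch, yaw] about the fixed x, y, z axes, in that order (R = Rz(yaw) Ry(pitch) Rx(roll)).
In Python, from cell import arm gives the robot as it stands.
- The arm moves only by the shell command python3 -m handwheel 'ROWS' [FORCE]. ROWS is JSON, a list of rows, each a list of 5 numbers: the opening, from -1 (shut) to 1 (fully open), then the shift along the tool's x, y, z in m, then the turn about the tool's x in degrees. In form: [[hand, tx, ty, tz, spin], ...]. A call has exactly 10 rows; each row shifts and turns the commanded pose from where the row before left it, along the tool's axes as they then stand; what a row does not reach is not made up. A row lasts 1/10 s, in which the tool goes at most 50 mm and 8.59 degrees, less where a joint would pass 70% of its speed; a pose out of reach is approached as far as the arm can. A call with a gripper value outside its range is refused whole. The fingers move at their own pace and stop on an object; FORCE is the grip in N (left out, the last holds). Time passes only in rows, so rows that do not move let the fingers close, or fill a call up. It gives the time, the measured TCP pose, the force and the opening at its end, in the units of the state.
- arm.state(): the state, without advancing time (a new reading comes with each control period).
- arm.get_image(name): name is "side" or "top"; returns the picture (420x560x3 uint8, red, green, blue); there is no depth.
- arm.camera_params(name): a dict with "camera_matrix" (3x3 intrinsics, pixels), "rvec" (rotation vector, rad) and "tvec" (3), from world to camera coordinates, as OpenCV has them. Camera axes: x right, y down, z forward; pixel columns grow to the right and rows downward; lengths in m; the calibration is good to about 2 mm. A picture is of the moment at which its call begins. camera_params takes no time and is no camera call.
- arm.close_job(): hands the job in, once; it reports no verdict.
The state is a dict: "t": time; "qpos": joint angles; "joint_vel": joint speeds; "joint_torque": joint torques, N m; "tcp_pos": TCP position; "ee_rot": TCP orientation; "force": force on the tool from outside, world axes, zero at the start; "wrist_torque": the same for the moment, N m; "gripper_width": finger opening in m.
Only numpy, scipy, OpenCV 4.12 (cv2) and the standard library are available. Lean on these libraries where they do the work, as an engineer would, in place of code of your own. Each camera call takes 0.05 s, during which the arm holds its last target.

## Working session

There is one attempt and no reset: what is moved stays moved. The work goes in short steps, Python scripts to look and compute and a shell command to move; the robot and the scene stay as the last step left them, time stands still between calls to the robot, and variables do not carry over. Pictures are saved under pics/ and viewed, and the job is handed in when it is done.

```bash
mkdir -p pics; python3 - <<'E'
from cell import arm
import cv2
for n in("side","top"):
    cv2.imwrite(f"pics/{n}0.png",cv2.cvtColor(arm.get_image(n),cv2.COLOR_RGB2BGR))
    p=arm.camera_params(n);print(n,p)
print(arm.state())
E
```

```text
side {'camera_matrix': array([[479.19731577,   0.        , 285.78523644],
       [  0.        , 479.19731577, 210.32768101],
       [  0.        ,   0.        ,   1.        ]]), 'rvec': array([ 2.35740359, -0.1979065 ,  0.08121238]), 'tvec': array([-0.59407266,  0.11532124,  0.96253596])}
top {'camera_matrix': array([[496.8773838 ,   0.        , 278.99965044],
       [  0.        , 496.8773838 , 204.1127784 ],
       [  0.        ,   0.        ,   1.        ]]), 'rvec': array([ 2.23196091, -2.17372201,  0.05351055]), 'tvec': array([-0.00737964,  0.58049603,  0.87652799])}
{'t': 0.1, 'qpos': array([ 1.15978417,  0.41183884, -0.01268373,  1.5969204 ,  0.00558343,
        1.13432597, -0.08220355]), 'joint_vel': array([ 4.42023028e-04, -3.27145624e-03, -1.15089663e-03, -6.92472313e-05,
        3.14204220e-04,  1.30791157e-04,  5.98625289e-04]), 'joint_torque': array([ 2.77395658e-03, -5.89103007e+01,  6.43984750e-01, -2.91714871e+01,
       -5.37841546e-02,  1.44809042e-02,  2.96318797e-05]), 'tcp_pos': array([ 0.20999457, -0.58847182,  0.4038977 ]), 'ee_rot': array([-1.50272472,  1.56933917,  1.9816676 ]), 'force': array([ 0.66776206, -0.29813492,  0.4314173 ]), 'wrist_torque': array([-0.04870378, -0.0347371 ,  0.03099718]), 'gripper_width': 0.08812098180917947}
```

View pics/side0.png

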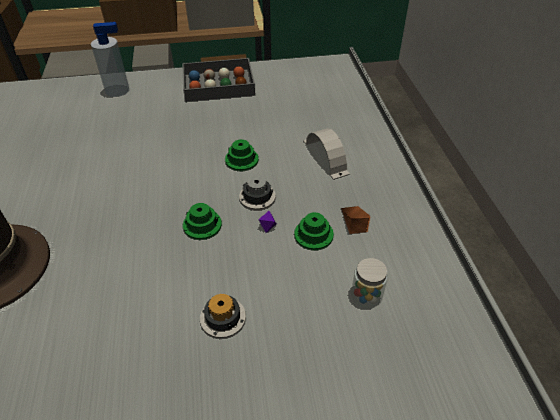

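View pics/top0.png

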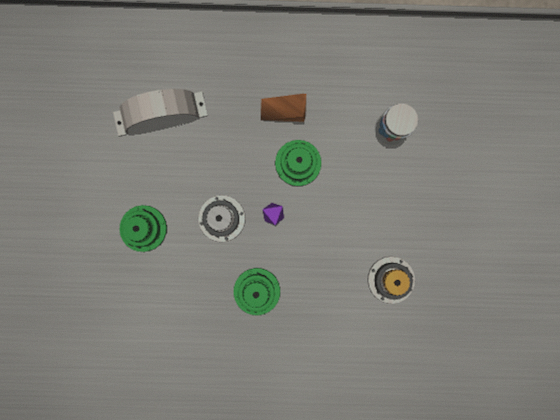

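Candidates for the steel nut: silver-grey nut (side 257,190; top 221,218), brass nut (side 221,310; top 396,281), and green look-alikes (side 241,153 / 201,218 / 314,229; top 143,229 / 257,292 / 299,162). By the description I choose the silver one. Next I check it in a crop.

```bash
python3 - <<'E'
import cv2,numpy as np
a=cv2.imread("pics/side0.png")[165:225,215:305];b=cv2.imread("pics/top0.png")[183:253,180:285]
a=cv2.resize(a,(390,260),interpolation=cv2.INTER_CUBIC);b=cv2.resize(b,(390,260),interpolation=cv2.INTER_CUBIC)
cv2.imwrite("pics/crop0.png",np.hstack([a,b]))
E
```

```text
(no output)
```

View pics/crop0.png

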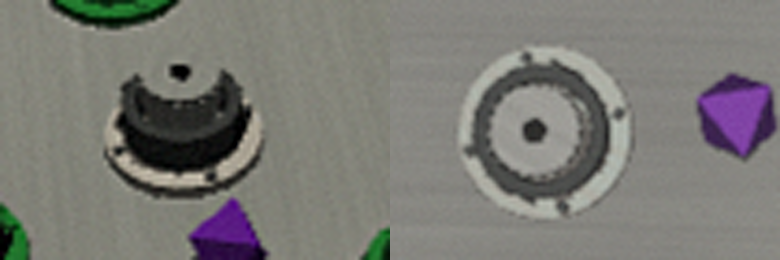

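The crop shows the silver knurled head with a dark dot at side (256.5,181.6) and top (219.0,218.3). It stands in a dark collar on an aluminium flange, so it is the steel nut. Next I triangulate the dot and the neighbours.

```bash
cat > h.py <<'E'
from cell import arm
import cv2,numpy as np
from scipy.spatial.transform import Rotation as Ro
def P(n):
    p=arm.camera_params(n);R=cv2.Rodrigues(p["rvec"])[0];return p["camera_matrix"],R,p["tvec"].reshape(3)
def tri(s,t):
    M=[]
    for n in("side","top"):
        K,R,T=P(n);M.append(K@np.c_[R,T])
    X=cv2.triangulatePoints(M[0],M[1],np.array(s,float).reshape(2,1),np.array(t,float).reshape(2,1)).ravel();return X[:3]/X[3]
def onz(n,px,z):
    K,R,T=P(n);d=R.T@np.linalg.inv(K)@np.array([*px,1.]);c=-R.T@T
    return c+d*(z-c[2])/d[2]
def proj(n,X):
    K,R,T=P(n);q=K@(R@np.array(X)+T);return q[:2]/q[2]
E
python3 - <<'E'
from h import *
np.set_printoptions(precision=4,suppress=True)
X=tri((256.5,181.6),(219,218.3));print("nut",X,[onz("side",(256.5,181.6),z) for z in(.05,)],onz("top",(219,218.3),.05),onz("top",(221.5,218.5),.004))
print("reproj",proj("side",X),proj("top",X))
for n,s,t,z in[("brass",(221,302),(397.5,283),.05),("g1",(241,145),(136.5,229),.05),("g2",(201,209),(256,295),.05),("g3",(314,218),(299,160),.05),("fluor",(267,221),(273,213),.015),("jar",(371,267),(400,120),.082)]:
    print(n,tri(s,t),onz("top",t,z))
for t in[(115,123),(205,104),(160,93),(120,135),(262,109),(306,108)]: print("gd/wedge",onz("top",t,.03))
s=arm.state();R=Ro.from_euler("xyz",s["ee_rot"]).as_matrix();print(R)
E
```

```text
nut [0.5534 0.1098 0.0517] [array([0.5551, 0.1116, 0.05  ])] [0.5519 0.1101 0.05  ] [0.5521 0.1108 0.004 ]
reproj [255.7838 181.6427] [219.0965 217.4331]
brass [ 0.4521 -0.1961  0.0551] [ 0.4497 -0.1972  0.05  ]
g1 [0.5322 0.2501 0.0496] [0.5299 0.2501 0.05  ]
g2 [0.4265 0.0429 0.0533] [0.4233 0.0432 0.05  ]
g3 [ 0.6561 -0.0241  0.0548] [ 0.6557 -0.0242  0.05  ]
fluor [0.5644 0.0182 0.0179] [0.5642 0.0183 0.015 ]
jar [ 0.7234 -0.1884  0.0859] [ 0.7228 -0.1891  0.082 ]
gd/wedge [0.715  0.3006 0.03  ]
gd/wedge [0.7532 0.1434 0.03  ]
gd/wedge [0.7706 0.2234 0.03  ]
gd/wedge [0.694 0.291 0.03 ]
gd/wedge [0.7471 0.0425 0.03  ]
gd/wedge [ 0.7511 -0.0352  0.03  ]
[[-0.0006  0.3361 -0.9418]
 [ 0.0013 -0.9418 -0.3361]
 [-1.     -0.0015  0.0001]]
```

Nut top at about (0.553, 0.1105, 0.05), agreeing between views. The plan is to shut the fingers (27 × 20 mm tip on the 42 mm head) and cross at the present height, with the tips at 0.22 m and clear of everything. Total needed: ty −0.543, tz −0.558.

```bash
python3 -m handwheel '[[-1,0,-0.015,-0.015,0],[-1,0,-0.027,-0.028,0],[-1,0,-0.027,-0.028,0],[-1,0,-0.027,-0.028,0],[-1,0,-0.027,-0.028,0],[-1,0,-0.027,-0.028,0],[-1,0,-0.027,-0.028,0],[-1,0,-0.027,-0.028,0],[-1,0,-0.027,-0.028,0],[-1,0,-0.027,-0.028,0]]' 5
```

```text
t: 1.1
tcp_pos: [0.3751, -0.2543, 0.4045]
ee_rot: [-0.222, 1.571, -3.021]
force: [0.5, -0.1, 0.9]
gripper_width: 0.0117
```

```bash
python3 -m handwheel '[[-1,0,-0.027,-0.028,0],[-1,0,-0.027,-0.028,0],[-1,0,-0.027,-0.028,0],[-1,0,-0.027,-0.028,0],[-1,0,-0.027,-0.028,0],[-1,0,-0.027,-0.028,0],[-1,0,-0.027,-0.028,0],[-1,0,-0.027,-0.028,0],[-1,0,-0.027,-0.028,0],[-1,0,-0.015,-0.015,0]]'
python3 - <<'E'
from h import *
np.set_printoptions(precision=4,suppress=True)
s=arm.state();R=Ro.from_euler("xyz",s["ee_rot"]).as_matrix();print(s["tcp_pos"],s["gripper_width"],s["force"])
d=np.array([.553,.1105,.232])-s["tcp_pos"];print(R.T@d);print(R)
E
```

```text
t: 2.1
tcp_pos: [0.5401, 0.08, 0.4043]
ee_rot: [-1.746, 1.569, 1.741]
force: [0.7, 0.3, 0.4]
gripper_width: 0.0005
[0.5401 0.08   0.4043] 0.0005024051685857486 [0.6757 0.3187 0.4138]
[ 0.1724 -0.0241 -0.0224]
[[-0.0002  0.3388 -0.9409]
 [ 0.0014 -0.9409 -0.3388]
 [-1.     -0.0014 -0.0002]]
```

```bash
python3 -m handwheel '[[-1,0,-0.012,-0.011,0],[-1,0,-0.012,-0.011,0],[-1,0.02,0,0,0],[-1,0.025,0,0,0],[-1,0.025,0,0,0],[-1,0.025,0,0,0],[-1,0.025,0,0,0],[-1,0.015,0,0,0],[-1,0.01,0,0,0],[-1,0,0,0,0]]'
python3 - <<'E'
from h import *
np.set_printoptions(precision=4,suppress=True)
for n in("side","top"):
    cv2.imwrite(f"pics/{n}1.png",cv2.cvtColor(arm.get_image(n),cv2.COLOR_RGB2BGR))
s=arm.state();R=Ro.from_euler("xyz",s["ee_rot"]).as_matrix();print(s["tcp_pos"],s["gripper_width"],s["force"])
tip=s["tcp_pos"]+R[:,0]*.182;print(tip,proj("side",tip),proj("top",tip))
d=np.array([.553,.1105,.232])-s["tcp_pos"];print(R.T@d)
a=cv2.imread("pics/side1.png")[90:230,180:330];b=cv2.imread("pics/top1.png")[140:280,150:300]
cv2.imwrite("pics/crop1.png",np.hstack([cv2.resize(i,(390,364),interpolation=cv2.INTER_CUBIC) for i in(a,b)]))
E
```

```text
t: 3.1
tcp_pos: [0.552, 0.1065, 0.2588]
ee_rot: [-0.061, 1.569, -2.861]
force: [0.9, -0.0, 0.4]
gripper_width: 0.0006
[0.5526 0.1069 0.2603] 0.00044321031210102534 [ 0.1356  0.5199 -0.2907]
[0.5527 0.1069 0.0783] [255.1117 173.4672] [218.9729 217.6149]
[ 0.0283 -0.0033 -0.0016]
```

View pics/crop1.png

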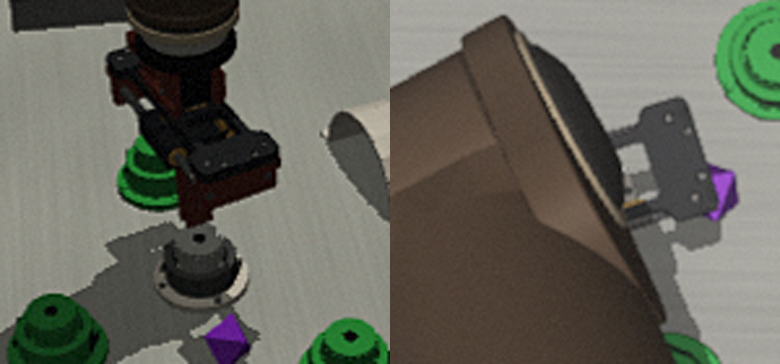

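View pics/side1.png

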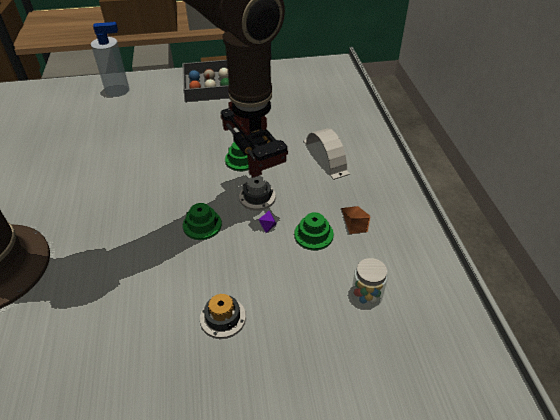

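The picture shows the shut fingertips at side (256,173), right over the steel nut and matching the kinematic projection (255,173.5). I correct 3 mm sideways and come down to about 4 mm above.

```bash
python3 -m handwheel '[[-1,0,-0.003,-0.002,0],[-1,0.004,0,0,0],[-1,0.005,0,0,0],[-1,0.005,0,0,0],[-1,0.004,0,0,0],[-1,0.003,0,0,0],[-1,0.002,0,0,0],[-1,0.001,0,0,0],[-1,0,0,0,0],[-1,0,0,0,0]]'
python3 - <<'E'
from h import *
np.set_printoptions(precision=4,suppress=True)
cv2.imwrite(f"pics/side2.png",cv2.cvtColor(arm.get_image("side"),cv2.COLOR_RGB2BGR))
s=arm.state();R=Ro.from_euler("xyz",s["ee_rot"]).as_matrix();print(s["tcp_pos"],s["force"],s["joint_torque"])
d=np.array([.553,.1105,.232])-s["tcp_pos"];print(R.T@d)
a=cv2.imread("pics/side2.png")[150:230,205:305]
cv2.imwrite("pics/crop2.png",cv2.resize(a,(700,560),interpolation=cv2.INTER_CUBIC))
E
```

```text
t: 4.2
tcp_pos: [0.5531, 0.1104, 0.2357]
ee_rot: [2.808, 1.571, 0.009]
force: [0.4, -0.1, -0.4]
gripper_width: 0.0004
[0.5531 0.1103 0.2358] [-0.1938  0.1561 -0.4896] [ -0.005  -58.0556  -5.5383 -21.5261   0.0114  -0.0731  -0.0004]
[ 0.0038 -0.0002  0.0001]
```

View pics/crop2.png

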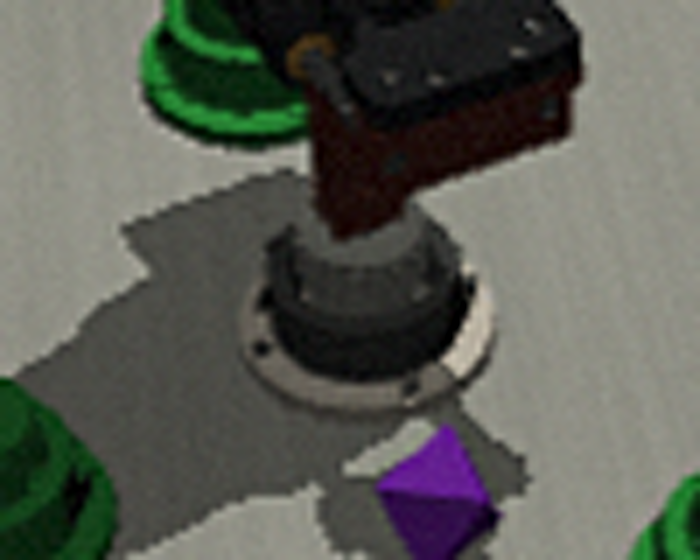

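The fingertips sit centred just over the nut head (side ≈ 256,180). I go down 6 mm slowly, then read the force.

```bash
python3 -m handwheel '[[-1,0.001,0,0,0],[-1,0.001,0,0,0],[-1,0.001,0,0,0],[-1,0.001,0,0,0],[-1,0.001,0,0,0],[-1,0.001,0,0,0],[-1,0,0,0,0],[-1,0,0,0,0],[-1,0,0,0,0],[-1,0,0,0,0]]'; python3 -c "
from cell import arm
s=arm.state();print(s['tcp_pos'],s['force'],s['wrist_torque'])"
```

```text
t: 5.25
tcp_pos: [0.5531, 0.1103, 0.2297]
ee_rot: [1.754, 1.571, -1.045]
force: [-1.2, -0.2, 1.8]
gripper_width: 0.0006
[0.55307456 0.11030676 0.22968236] [-1.2072454  -0.23519072  1.79750868] [-0.10313513  0.06985162  0.04366978]
```

```bash
python3 -m handwheel '[[-1,0.001,0,0,0],[-1,0.001,0,0,0],[-1,0.001,0,0,0],[-1,0.001,0,0,0],[-1,0,0,0,0],[-1,0,0,0,0],[-1,0,0,0,0],[-1,0,0,0,0],[-1,0,0,0,0],[-1,0,0,0,0]]'; python3 - <<'E'
from h import *
np.set_printoptions(precision=4,suppress=True)
for i in range(4):
    im=arm.get_image("side");s=arm.state();print(s["t"],s["tcp_pos"],s["force"])
cv2.imwrite("pics/side3.png",cv2.cvtColor(im,cv2.COLOR_RGB2BGR))
a=cv2.imread("pics/side3.png")[150:230,205:305]
cv2.imwrite("pics/crop3.png",cv2.resize(a,(700,560),interpolation=cv2.INTER_CUBIC))
E
```

```text
t: 6.25
tcp_pos: [0.5531, 0.1103, 0.2257]
ee_rot: [2.781, 1.571, -0.018]
force: [-0.2, -0.2, 3.6]
gripper_width: 0.0005
6.3 [0.5531 0.1103 0.2256] [-1.4433 -0.3162  3.6842]
6.35 [0.5531 0.1103 0.2257] [-0.4233 -0.8432  2.9578]
6.4 [0.5531 0.1103 0.2257] [-1.4565 -0.2761  3.3948]
6.45 [0.5531 0.1103 0.2257] [-1.769  -0.1131  4.1524]
```

View pics/crop3.png

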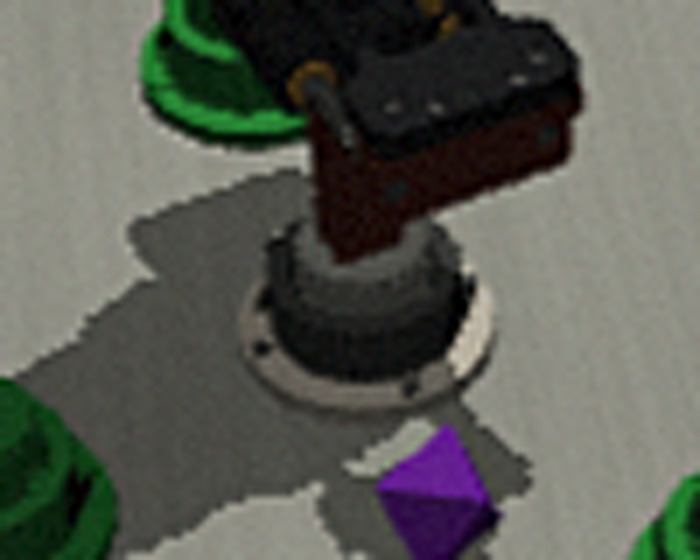

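The nut has visibly sunk under the tips (head lower at side 256,183) and the force is about 3.5 N, so it is roughly 6–7 mm down. It has been held about 0.8 s. I hold a bit longer, then ease up.

```bash
python3 -m handwheel '[[-1,0,0,0,0],[-1,0,0,0,0],[-1,0,0,0,0],[-1,0,0,0,0],[-1,-0.002,0,0,0],[-1,-0.002,0,0,0],[-1,-0.003,0,0,0],[-1,-0.004,0,0,0],[-1,-0.005,0,0,0],[-1,-0.006,0,0,0]]'
python3 -m handwheel '[[-1,-0.01,0,0,0],[-1,-0.02,0,0,0],[-1,-0.02,0,0,0],[-1,-0.02,0,0,0],[-1,-0.02,0,0,0],[-1,-0.02,0,0,0],[-1,-0.02,0,0,0],[-1,-0.01,0,0,0],[-1,0,0,0,0],[-1,0,0,0,0]]'
python3 - <<'E'
from h import *
np.set_printoptions(precision=4,suppress=True)
for n in("side","top"): cv2.imwrite(f"pics/{n}4.png",cv2.cvtColor(arm.get_image(n),cv2.COLOR_RGB2BGR))
s=arm.state();print(s["t"],s["tcp_pos"],s["force"],s["joint_vel"])
cv2.imwrite("pics/crop4.png",np.hstack([cv2.resize(cv2.imread(f"pics/side{i}.png")[165:225,215:305],(390,260),interpolation=cv2.INTER_CUBIC) for i in(0,4)]))
d=cv2.absdiff(cv2.imread("pics/side0.png"),cv2.imread("pics/side4.png"))
for n,(u,v) in dict(brass=(221,310),fl=(267,221),jar=(371,283),wedge=(356,219),guard=(328,152)).items(): print(n,d[v-18:v+18,u-18:u+18].mean())
E
```

```text
t: 7.45
tcp_pos: [0.553, 0.1103, 0.248]
ee_rot: [-0.199, 1.57, -2.998]
force: [0.3, 0.7, -0.0]
gripper_width: 0.0005
t: 8.45
tcp_pos: [0.5529, 0.1102, 0.3873]
ee_rot: [0.347, 1.57, -2.452]
force: [-0.2, -0.6, -0.8]
gripper_width: 0.0003
8.55 [0.5528 0.1101 0.3866] [-0.1203 -0.4543 -0.1944] [-0.0008  0.0016 -0.0016 -0.0012 -0.001   0.0018  0.0025]
brass 5.636316872427984
fl 16.63966049382716
jar 6.594650205761317
wedge 6.133230452674897
guard 6.658179012345679
```

View pics/crop4.png

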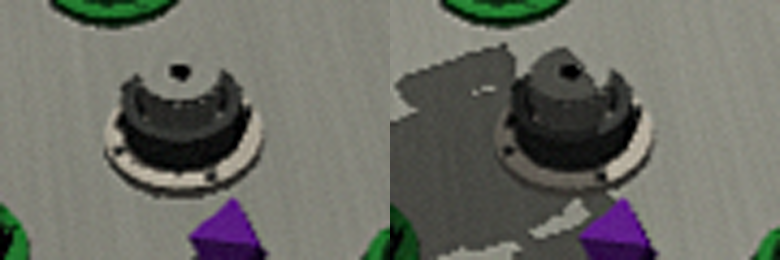

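View pics/side4.png

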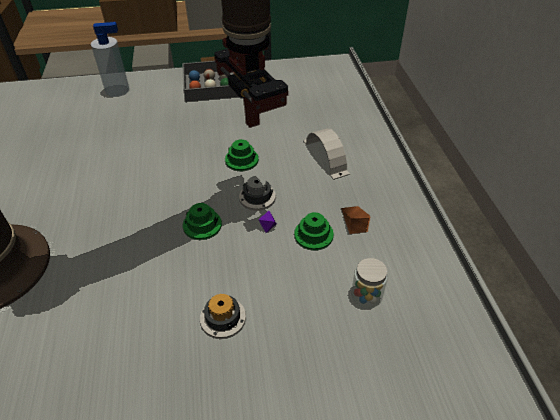

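The steel nut's dot is back at the same pixel as at the start (side 256.5,181.6), now in the arm's shadow. Brass nut (221,310), fluorite (267,221), guard, wedge and jar are all in place. The grasp point is about 174 mm above the nut.

```bash
python3 -c "
from cell import arm
print(arm.close_job())"
```

```text
the job is handed in; nothing more can be done
None
```

I pressed the steel nut straight down with the shut fingertips, let it spring back and withdrew. The job is handed in; no verdict is reported.

- **Press:** the measured force was about 3 to 4 N, which means roughly 6–7 mm of sink (about 6.3 mm from the TCP height). I held it for a little over a second.
- **Release:** I eased off slowly, and the force fell to the noise level. In the side view the nut's dot returned to its starting pixel.
- **Distance:** the grasp point ended about 17 cm above the nut's top, with the arm at rest.
- **Other objects:** the brass nut, fluorite, guard, wedge and jar stand where they were by eye. The picture differences agree except around the fluorite, where the change was larger. I put that down to the arm's shadow, since its outline had not moved.
- **Limits of the checks:** force readings scatter by about 0.5 N. I checked the final positions only in the side view, because I took the last top picture but did not examine it.

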